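# Load a well carrier into a stage-top incubation chamber

### The arm

A 6-joint arm with a two-finger parallel gripper is mounted at the origin on the work surface. World frame = base frame: x ahead of the robot, y to its left, z up, the work surface at z = 0. Lengths are in m, angles in rad, forces in N, time in s.
With the tool pointing down it reaches from about 0.4 to 0.825 m from the base axis. Payload 7 kg.
Tool frame: the origin (TCP) lies on the centre line of the jaws, within the pads' length; the fingertips stand 22 mm ahead of it and the grasp point (between the pads) lies 3 mm ahead of it; z points along the fingers, y is the line along which they close (so a half turn about z gives the same grasp; the last joint's range is limited). The gripper opens to 88 mm and grips with 3 to 60 N. Pads are 19 mm wide; open, the fingers measure 130 mm over their backs; the gripper's body (78 mm by 193 mm) begins 47 mm behind the grasp point.
Start: joints at [-1.022, 0.359, 0.012, 0, -1.224, -0.288], TCP at [0.174, -0.652, 0.249] pointing down, gripper open.
Joint ranges: [-3.07, 3.07], [-1.43, 2.12], [-1.02, 1.25], [-3.03, 1.67], [-3.05, -0], [-3.03, 3.03]. Speed limits (rad/s): [2.39, 2.39, 3.01, 3.14, 3.14, 3.14].

### API

Orientations are given as [roll, pitch, yaw] about the fixed x, y, z axes, in that order (R = Rz(yaw) Ry(pitch) Rx(roll)).
In Python, from station import monitor, viewer, order gives the robot as it stands. The module is installed in compiled form; this text tells all that it offers.
- The arm moves only by the tool servo_tool, never from a script. Its argument "targets" is a list of rows, each an object with "angular": the turn, a rotation vector about the tool's x, y, z in degrees, a list of three; "xyz": the shift along the tool's x, y, z in cm, a list of three; "claw": the finger opening in cm, from 0 to 8.76. A call has 1 to 20 rows; each row shifts and turns the commanded pose from where the row before left it, along the tool's axes as they then stand; what a row does not reach is not made up. A row lasts 1/10 s, in which the tool goes at most 50 mm and 8.59 degrees, less where a joint would pass 70% of its speed; a pose out of reach is approached as far as the arm can. A call is refused whole if a number of a shift passes 5 or a number of a turn 8.59, either way. A call with a gripper value outside its range is refused whole. The fingers move at their own pace and stop on an object; "force" is the grip in N (left out, the last holds). Time passes only in rows, so rows that do not move let the fingers close. It gives the time, the measured TCP pose, the force, the opening and the grip force at its end, in the units of the state.
- monitor.get_state(): the state, without advancing time (a new reading comes with each control period).
- viewer.grab_frame(name): name is "side" or "top" or "wrist"; returns a dict with "color" (384x512x3 uint8, blue, green, red), "fovy" (degrees; the focal length in pixels is half the picture's height over the tangent of half this angle, whatever the lens; pixels are square), "cx", "cy" (the principal point, pixels), "k1" (the pictures are not rectified: a ray, as slopes to the right and down, at radius r is drawn at 1 + k1 r^2 times it, then the intrinsics apply), "R" (3x3) and "t" (3): a world point X has camera coordinates R X + t. Camera axes: x right, y down, z forward; pixel columns grow to the right and rows downward; lengths in m; the calibration is good to about 2 mm. A picture is of the moment at which its call begins. There is no depth.
- order.job_done(): hands the job in; it is judged then, once.
The state is a dict: "t": time; "q": joint angles; "qd": joint speeds; "joint_efforts": joint torques, N m; "eef_pos": TCP position; "ee_rot": TCP orientation; "force": force on the tool from outside, world axes, zero at the start; "moment": the same for the moment, N m; "width": finger opening in m; "gripper_force": force on a finger pad.
Only numpy, scipy, OpenCV 4.12 (cv2) and the standard library are available. Lean on these libraries where they do the work, as an engineer would, in place of code of your own. Each camera call takes 0.05 s, during which the arm holds its last target. There are 200 camera calls.

### The job

Get the incubation chamber ready for imaging: lift its loose lid off by the handle and lay it, handle up, in the middle of the blue mat. Then take the orange well carrier from its green stand, keeping it upright, use its end to press the yellow sprung follower back, and lower it flat onto the chamber floor so that the follower holds it straight, centred and tight against the red stop. Finally put the lid back on the chamber, fully down all round, and let go; leave the bottle, tip box and flask where they are.

Things in the scene. Friction and masses are not known exactly. Their poses are not given: they have to be found in the camera images.
- chamber: Fixed grey open box, 184 (its x) x 124 (its y) x 50 mm high; walls 8, floor 10 mm thick, inside 168 x 108 mm. Origin: centre of its underside, z up. On the floor: red stop bar (10 x 60 x 8 mm high), its face looking to +x at x = -50 mm; opposite, the yellow follower. Seated carrier: long side along x, centre at x = -5, y = 0, underside at z = 10 mm. The lid starts on it.
- stop_face (a point): Foot of the red stop's face, on the chamber floor and on the chamber's x axis. The follower at rest is 78 mm away towards the chamber's +x, so the 90 mm carrier goes in only with the follower pressed back.
- follower (a joint): Travel of the yellow follower in m: 0 at rest (face 78 mm from the stop), up to 0.035 pressed back along the chamber's +x. A spring always pushes it towards the stop (2 N at 0, 3.2 N at 0.012, 4 N at 0.02); it does not stay back when let go. 0.012 with the carrier clamped.
- follower_face (a point): Middle of the follower's upright face, which looks to the chamber's -x. The follower is 12 mm thick, 36 mm wide; its face reaches from 1 to 27 mm above the chamber floor, 19 mm higher than the stop, so the carrier, held with its underside just over the stop, can press it back.
- lid: Loose lid, 0.2 to 0.4 kg: black plate 190 (its x) x 130 (its y) x 6 mm, clear window, lips 8 mm deep below it (160 x 100 mm, 4 mm play in the chamber's mouth), steel bridge handle. Origin: centre of the lips' underside, z up; plate top at z = 14, handle top at 48 mm. Seated: origin 42 mm above the chamber's, x axes parallel, either way round.
- lid_handle (a point): Centre of the handle's bar, which runs along the lid's x: 132 mm long, 16 mm wide, 14 mm high; 27 mm above the lid plate's top, 41 mm above the lid's origin.
- mat: Fixed blue mat 230 (its x) x 170 (its y) x 3 mm on the bench, where the lid is laid; origin: centre of its underside, its top at z = 3 mm.
- stand: Fixed green stand, 140 (its x) x 90 (its y) x 8 mm, with 6 mm high ribs along its two ends; origin: centre of its underside. The carrier starts on it (underside at z = 8 mm).
- carrier: Loose well carrier, 0.1 to 0.2 kg, 90 (its x) x 40 (its y) x 32 mm high: a 10 mm high metal frame 90 mm long with an orange block of four wells 64 mm long on it, both 40 mm wide. Origin: centre of its underside, z up. Same both ways round.
- bottle: Bystander: amber bottle with a blue cap, 64 mm wide, 160 mm high; origin: centre of its underside.
- tipbox: Bystander: blue box with a clear top, 115 x 80 x 55 mm high; origin: centre of its underside.
- flask: Bystander: clear flat culture flask with a blue screw cap, lying, 80 x 145 x 30 mm high; origin: underside of its flat part.
Mind the look-alikes: they are no part of the job. Leave any brown, purple or turquoise look-alike of the lid alone.

How it is judged:
On the way, in this order (a step that is already met when the one before it is completed fails the run):
1. the lid lies handle up in the middle of the blue mat, let go (x of lid in the frame of mat between -0.05 and 0.05 m and y of lid in the frame of mat between -0.05 and 0.05 m and z of lid in the frame of mat between -0.001 and 0.007 m and angle between lid's own z axis and vertical below 0.06 rad and linear speed of lid below 0.02 m/s and contact force between the fingers and lid below 0.1 N), for 0.2 s.
2. the carrier lies flat on the chamber floor, clamped between follower and stop, let go, while the lid is still on the mat (all of step 1 and x of carrier in the frame of chamber between -0.009 and -0.001 m and y of carrier in the frame of chamber between -0.012 and 0.012 m and z of carrier in the frame of chamber between 0.008 and 0.012 m and angle between carrier's own z axis and vertical below 0.05 rad and angle between the x axis of carrier and the x axis of chamber, either way round below 0.12 rad and value of joint follower between 0.008 and 0.0165 m and contact force between the fingers and carrier below 0.1 N and linear speed of carrier below 0.02 m/s), for 0.2 s.
At the end, for the whole second after the job is handed in: Carrier flat on the chamber floor (2 mm), against the stop (4 mm), within 12 mm and 0.12 rad of the chamber's centre line, clamped by the follower (joint 0.008 to 0.0165); lid fully down on the chamber (2.5 mm high or low, 8 mm sideways, level to 0.03 rad); both released, at rest (x of carrier in the frame of chamber between -0.009 and -0.001 m and y of carrier in the frame of chamber between -0.012 and 0.012 m and z of carrier in the frame of chamber between 0.008 and 0.012 m and angle between carrier's own z axis and vertical below 0.05 rad and angle between the x axis of carrier and the x axis of chamber, either way round below 0.12 rad and value of joint follower between 0.008 and 0.0165 m and contact force between the fingers and carrier below 0.1 N and linear speed of each of carrier, lid below 0.02 m/s and x of lid in the frame of chamber between -0.008 and 0.008 m and y of lid in the frame of chamber between -0.008 and 0.008 m and z of lid in the frame of chamber between 0.0395 and 0.0445 m and angle between lid's own z axis and vertical below 0.03 rad); the robot touches nothing.
It fails at once if the carrier is tipped by more than 0.5 rad (29 degrees) (angle between carrier's own z axis and vertical above 0.5 rad).
It fails at once if the bottle, tip box or flask is moved by more than 20 mm (distance of any of bottle, tipbox, flask from where it was at the start of the episode above 0.02 m).
It also fails if it takes over 72 s, if anything falls off the work surface, if the arm or the gripper's body presses on something with over 40 N, if the wrist force passes 120 N, or if a joint passes its speed limit or range.

## Working session

There is one attempt and no reset: what is moved stays moved. The work goes in short steps, Python scripts to look and compute and a tool call to move; the robot and the scene stay as the last step left them, time stands still between calls to the robot, and variables do not carry over. Pictures are saved under pics/ and viewed, at most 10 in all, crops included, and the job is handed in when it is done.

Besides the shell and the picture viewer there is one more tool, called after "Call:" as name([rows], argument=value, ...), one row to a line, values as JSON. servo_tool: Moves the arm, as the interface text tells. Its arguments: {"type":"object","properties":{"targets":{"type":"array"},"force":{"type":"number"}},"required":["targets"]}

```bash
mkdir -p pics; cat > h.py <<'E'
import numpy as np, cv2, pickle
from station import monitor, viewer, order
def grab(n,save=None):
    f=viewer.grab_frame(n)
    f['color']=np.array(f['color'])
    if save: cv2.imwrite('pics/%s.png'%save,f['color'])
    return f
def ray(f,u,v):
    h=f['color'].shape[0]; F=h/2/np.tan(np.radians(f['fovy'])/2)
    p=np.array([(u-f['cx'])/F,(v-f['cy'])/F]); q=p.copy()
    for _ in range(30): q=p/(1+f['k1']*(q@q))
    R=np.array(f['R']); return -R.T@np.array(f['t']), R.T@np.array([q[0],q[1],1])
def onz(f,u,v,z):
    c,d=ray(f,u,v); return c+d*(z-c[2])/d[2]
def proj(f,X):
    h=f['color'].shape[0]; F=h/2/np.tan(np.radians(f['fovy'])/2)
    c=np.array(f['R'])@np.array(X)+np.array(f['t']); s=c[:2]/c[2]; s=s*(1+f['k1']*(s@s))
    return s*F+[f['cx'],f['cy']]
def tri(rays):
    A=np.zeros((3,3));b=np.zeros(3)
    for c,d in rays:
        d=d/np.linalg.norm(d);P=np.eye(3)-np.outer(d,d);A+=P;b+=P@c
    X=np.linalg.solve(A,b); return X,[np.linalg.norm((np.eye(3)-np.outer(d,d)/(d@d))@(X-c)) for c,d in rays]
E
python3 - <<'E'
from h import *
fs={n:grab(n) for n in('top','side')}
pickle.dump(fs,open('f0.pkl','wb'))
im=np.vstack([fs['top']['color'],fs['side']['color']])
cv2.imwrite('pics/a_top.png',fs['top']['color']);cv2.imwrite('pics/a_side.png',fs['side']['color'])
for n in fs:
    f=fs[n];print(n,f['fovy'],f['k1'],-np.array(f['R']).T@f['t'])
print(monitor.get_state())
E
```

```text
top 47.042885194722096 -0.07822506828575931 [0.39901555 0.02374774 1.80266553]
side 51.424014012873926 -0.05741911560565303 [-0.17490413  0.72350918  1.10412586]
{'t': 0.1, 'q': array([-1.02190226e+00,  3.59320142e-01,  1.11860799e-02, -3.01663469e-04,
       -1.22410641e+00, -2.88086850e-01]), 'qd': array([ 1.17551684e-03, -2.05798605e-03,  2.56829938e-03,  2.21694385e-03,
       -9.53975918e-05, -2.00782621e-04]), 'joint_efforts': array([-6.81378115e-04, -5.84161091e+01,  2.93752795e+01,  7.01552287e+00,
        1.01431759e-02, -6.55043277e-05]), 'eef_pos': array([ 0.17392553, -0.65180464,  0.24772993]), 'ee_rot': array([ 3.14012745e+00, -1.38430206e-04, -2.88088804e+00]), 'force': array([-0.34755978, -0.34469244,  0.45272791]), 'moment': array([ 0.0185308 , -0.02064151, -0.06289369]), 'gripper_force': 0.0, 'width': 0.08748717712451984}
```

View pics/a_top.png

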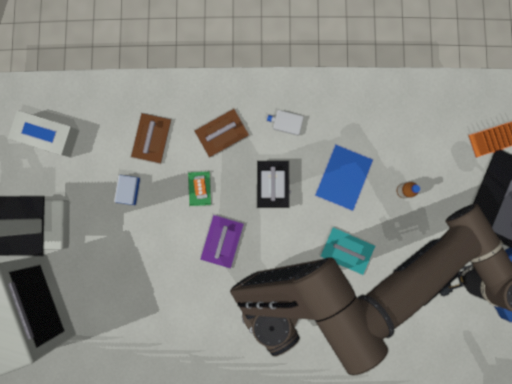

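View pics/a_side.png

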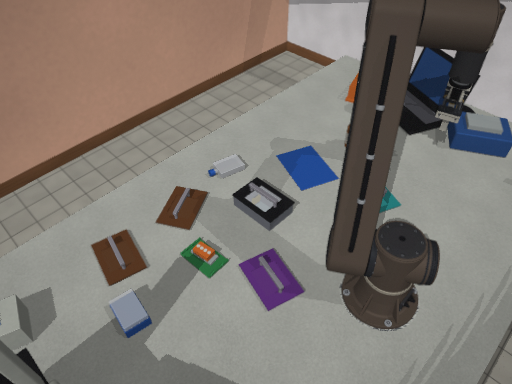

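The top view shows a black lid with a steel handle at (273,184) in top and (263,203) in side. The green stand with the orange carrier is at (200,188) and the blue mat at (344,178). The other lid-like plates are brown at (151,138) and (221,132), purple at (222,241) and turquoise at (347,251). Only the black one fits the description, because it sits raised on a grey box. I'll confirm that in a crop and measure.

```bash
python3 - <<'E'
from h import *
fs=pickle.load(open('f0.pkl','rb'))
def rect(m,ctr,win=45):
    mm=np.zeros_like(m);u,v=ctr;mm[v-win:v+win,u-win:u+win]=m[v-win:v+win,u-win:u+win]
    mm=cv2.morphologyEx(mm,cv2.MORPH_CLOSE,np.ones((3,3)))
    cs,_=cv2.findContours(mm,cv2.RETR_EXTERNAL,cv2.CHAIN_APPROX_NONE)
    c=max(cs,key=cv2.contourArea);return c
def masks(f):
    h=cv2.cvtColor(f['color'],cv2.COLOR_BGR2HSV)
    return dict(lid=cv2.inRange(h,(0,0,0),(180,255,60)),mat=cv2.inRange(h,(100,150,60),(125,255,255)),
      stand=cv2.inRange(h,(50,110,40),(80,255,255)),carr=cv2.inRange(h,(3,120,120),(18,255,255)))
loc={'top':dict(lid=(273,184),mat=(344,178),stand=(200,188),carr=(200,188)),'side':dict(lid=(263,203),mat=(307,167),stand=(205,257),carr=(205,250))}
hz=dict(lid=.056,mat=.003,stand=.008,carr=.04)
for n in fs:
  f=fs[n];M=masks(f)
  for k in hz:
    c=rect(M[k],loc[n][k],42)
    (u,v),(w,h),a=cv2.minAreaRect(c);b=cv2.boxPoints(((u,v),(w,h),a))
    if n=='side': 
        b=cv2.approxPolyDP(c,5,True)[:,0].astype(float)
    P=np.array([onz(f,*p,hz[k]) for p in b])
    print(n,k,'px',round(u),round(v),'ctr',onz(f,u,v,hz[k])[:2].round(4),'area',cv2.contourArea(c));print(P[:,:2].round(3).tolist())
    if len(P)==4:print('sides',[round(np.linalg.norm(P[i]-P[(i+1)%4]),3) for i in range(4)])
print('base px',proj(fs['top'],[0,0,0]))
a=cv2.resize(fs['top']['color'][135:235,170:390],None,fx=3.4,fy=3.4,interpolation=cv2.INTER_CUBIC)
b=cv2.resize(fs['side']['color'][150:280,170:345],None,fx=2,fy=2,interpolation=cv2.INTER_CUBIC)
W=max(a.shape[1],b.shape[1]);cv2.imwrite('pics/crop1.png',np.vstack([cv2.copyMakeBorder(x,0,0,0,W-x.shape[1],0) for x in(a,b)])[:600])
E
```

```text
top lid px 273 184 ctr [ 0.5098 -0.0123] area 1340.5
[[0.6, 0.047], [0.599, -0.072], [0.42, -0.071], [0.421, 0.047]]
sides [np.float64(0.119), np.float64(0.179), np.float64(0.119), np.float64(0.179)]
top mat px 344 177 ctr [ 0.538  -0.3034] area 2002.0
[[0.467, -0.187], [0.67, -0.271], [0.61, -0.421], [0.407, -0.336]]
sides [np.float64(0.22), np.float64(0.162), np.float64(0.22), np.float64(0.161)]
top stand px 199 188 ctr [0.4955 0.2889] area 598.0
[[0.561, 0.33], [0.561, 0.248], [0.43, 0.248], [0.43, 0.33]]
sides [np.float64(0.082), np.float64(0.131), np.float64(0.082), np.float64(0.131)]
top carr px 203 186 ctr [0.5018 0.2676] area 37.0
[[0.53, 0.278], [0.531, 0.264], [0.474, 0.257], [0.472, 0.271]]
sides [np.float64(0.014), np.float64(0.058), np.float64(0.014), np.float64(0.058)]
side lid px 263 199 ctr [ 0.5058 -0.0076] area 731.5
[[0.601, 0.052], [0.414, 0.059], [0.413, -0.066], [0.594, -0.073], [0.6, -0.036], [0.46, -0.055], [0.461, 0.04], [0.53, 0.04], [0.602, -0.027]]
side mat px 307 167 ctr [ 0.5346 -0.3023] area 1409.5
[[0.61, -0.417], [0.673, -0.272], [0.468, -0.184], [0.404, -0.333]]
sides [np.float64(0.158), np.float64(0.223), np.float64(0.162), np.float64(0.222)]
side stand px 204 257 ctr [0.495  0.2903] area 480.5
[[0.567, 0.251], [0.558, 0.337], [0.423, 0.331], [0.432, 0.243], [0.485, 0.249], [0.457, 0.261], [0.457, 0.301], [0.532, 0.311]]
side carr px 204 251 ctr [0.4937 0.2884] area 210.5
[[0.532, 0.276], [0.518, 0.313], [0.458, 0.305], [0.472, 0.263]]
sides [np.float64(0.04), np.float64(0.061), np.float64(0.044), np.float64(0.062)]
base px [270.21149613 309.94887625]
```

View pics/crop1.png

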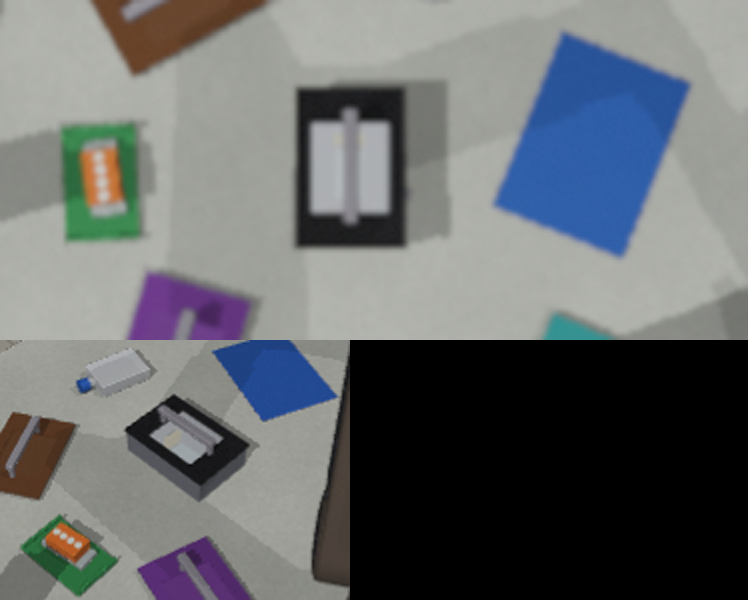

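The crop shows the black lid with a light window and steel handle, sitting on the grey box at crop (350,165), so it is the right one. The mat is turned about -22° and the handle runs roughly along world x. I'm moving above the lid for a closer wrist view.

Call:
servo_tool([
  {"angular":[0,0,7.5],"xyz":[0,0,0],"claw":8.7},
  {"angular":[0,0,7.5],"xyz":[0,0,0],"claw":8.7},
  {"angular":[0,0,0],"xyz":[-2,4,-0.3],"claw":8.7},
  {"angular":[0,0,0],"xyz":[-2,4,-0.3],"claw":8.7},
  {"angular":[0,0,0],"xyz":[-2,4,-0.3],"claw":8.7},
  {"angular":[0,0,0],"xyz":[-2,4,-0.3],"claw":8.7},
  {"angular":[0,0,0],"xyz":[-2,4,-0.3],"claw":8.7},
  {"angular":[0,0,0],"xyz":[-2,4,-0.3],"claw":8.7},
  {"angular":[0,0,0],"xyz":[-2,4,-0.3],"claw":8.7},
  {"angular":[0,0,0],"xyz":[-2,4,-0.3],"claw":8.7},
  {"angular":[0,0,0],"xyz":[-2,4,-0.3],"claw":8.7},
  {"angular":[0,0,0],"xyz":[-2,4,-0.3],"claw":8.7},
  {"angular":[0,0,0],"xyz":[-2,4,0],"claw":8.7},
  {"angular":[0,0,0],"xyz":[-2,4,0],"claw":8.7},
  {"angular":[0,0,0],"xyz":[-2,4,0],"claw":8.7},
  {"angular":[0,0,0],"xyz":[-2,4,0],"claw":8.7},
  {"angular":[0,0,0],"xyz":[-2,4,0],"claw":8.7},
  {"angular":[0,0,0],"xyz":[-2,4,0],"claw":8.7},
  {"angular":[0,0,0],"xyz":[0,0,0],"claw":8.7},
  {"angular":[0,0,0],"xyz":[0,0,0],"claw":8.7},
])

```text
t: 2.1
eef_pos: [0.4946, -0.0116, 0.2779]
ee_rot: [-3.141, -0.001, -3.14]
force: [0.5, -0.7, -0.2]
width: 0.0874
gripper_force: 0.0
```

```bash
python3 - <<'E'
from h import *
f=grab('wrist','w1');pickle.dump(f,open('w1.pkl','wb'))
print(f['fovy'],f['k1'],-np.array(f['R']).T@f['t'],np.array(f['R']).round(3).tolist())
for p in [(.51,-.01,.083),(.51,-.075,.056),(.415,-.01,.056)]:print(proj(f,p))
s=monitor.get_state();print(s['eef_pos'],s['ee_rot'])
E
```

```text
68.60458587123445 -0.040804703543554734 [ 0.42342967 -0.0129036   0.41397989] [[-0.001, 1.0, 0.0], [0.964, 0.001, 0.265], [0.265, 0.001, -0.964]]
[261.96190564 189.44292264]
[212.15658706 184.18627324]
[262.01659707 108.7190104 ]
[ 0.49427954 -0.01237772  0.27810317] [-3.14134001e+00 -1.13140407e-03  3.14138237e+00]
```

View pics/w1.png

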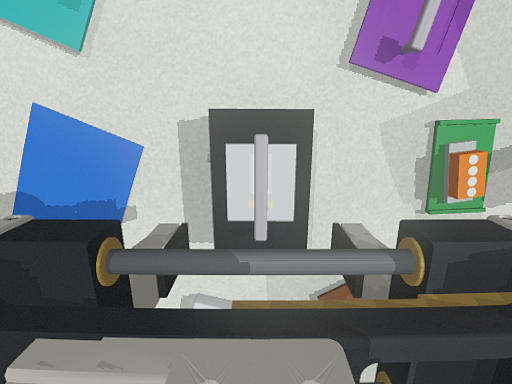

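The wrist view shows the handle from (261,135) to (261,240), the lid plate with its edges at columns 209 and 314, and the stand and carrier at (465,170). I'm triangulating the handle with the top view.

```bash
python3 - <<'E'
from h import *
fs=pickle.load(open('f0.pkl','rb'));w=pickle.load(open('w1.pkl','rb'))
g=cv2.cvtColor(w['color'],cv2.COLOR_BGR2GRAY)
for v in(128,140,150,230,237): print(v,g[v,248:276])
print('col',[(v,int(g[v,261])) for v in list(range(128,140))+list(range(234,246))])
t=fs['top'];gt=cv2.cvtColor(t['color'],cv2.COLOR_BGR2GRAY)
print('top row184',gt[172,255:292]);print('top col',[(v,int(gt[v,273])) for v in list(range(160,172))+list(range(194,210))])
print('row162',gt[162,252:294])
E
```

```text
128 [82 84 78 79 84 82 81 84 83 81 81 84 81 83 81 82 80 81 81 81 82 82 78 82
 83 81 80 85]
140 [ 78  77  75  78  77  68 125 151 176 180 180 183 181 177 182 182 185 186
 187 184 110  75  80  82  79  81  80  80]
150 [205 207 207 206 208 215 151 143 175 181 183 182 181 178 181 183 186 187
 182 173 204 209 206 207 206 207 206 207]
230 [ 67  64  65  68  63  56 117 152 175 178 179 178 176 176 177 179 182 184
 169  95  63  66  68  70  67  70  67  70]
237 [ 68  66  67  72  69  57 119 151 175 178 180 179 177 176 177 178 182 185
 154  85  63  68  65  69  68  65  68  70]
col [(128, 83), (129, 82), (130, 79), (131, 79), (132, 76), (133, 86), (134, 144), (135, 175), (136, 177), (137, 175), (138, 178), (139, 175), (234, 175), (235, 175), (236, 175), (237, 176), (238, 177), (239, 178), (240, 136), (241, 72), (242, 60), (243, 67), (244, 67), (245, 68)]
top row184 [155 136  79  35  31  57 115 158 168 168 168 168 169 169 169 160 145 135
 133 134 144 162 169 168 169 169 169 166 152 108  55  30  33  56  90 111
 116]
top col [(160, 88), (161, 50), (162, 31), (163, 31), (164, 26), (165, 33), (166, 67), (167, 110), (168, 129), (169, 133), (170, 132), (171, 133), (194, 137), (195, 137), (196, 137), (197, 135), (198, 134), (199, 128), (200, 99), (201, 55), (202, 33), (203, 29), (204, 30), (205, 31), (206, 35), (207, 82), (208, 143), (209, 168)]
row162 [159 159 160 157 138  82  36  29  31  33  32  31  32  33  33  33  34  33
  31  30  33  31  32  32  34  31  34  30  28  32  29  29  29  30  30  35
  57  91 113 118 117 118]
```

```bash
python3 - <<'E'
from h import *
fs=pickle.load(open('f0.pkl','rb'));w=pickle.load(open('w1.pkl','rb'));t=fs['top']
for a,b in [((260.6,240.2),(272.6,166.6)),((261.5,133.8),(272.8,200.4))]:
    print(tri([ray(w,*a),ray(t,*b)]), onz(w,*a,.09))
print('plate edge x', onz(w,261,109,.056), onz(w,209,125,.056), onz(w,314,125,.056))
# stand corners, carrier frame in wrist, mat
h=cv2.cvtColor(w['color'],cv2.COLOR_BGR2HSV)
for k,lo,hi,z in(('stand',(50,110,40),(80,255,255),.008),('carr',(3,120,120),(18,255,255),.04),('mat',(100,150,60),(125,255,255),.003)):
    m=cv2.inRange(h,lo,hi);m[240:]=0;c=max(cv2.findContours(m,0,1)[0],key=cv2.contourArea);p=cv2.approxPolyDP(c,3,True)[:,0]
    print(k,p.tolist(),[onz(w,*map(float,q),z)[:2].round(3).tolist() for q in p])
E
```

```text
(array([ 0.57366273, -0.01095467,  0.09041926]), [np.float64(0.0006114697077889532), np.float64(0.0006114697077889425)]) [ 0.57390548 -0.01156278  0.09      ]
(array([ 0.44172044, -0.01051715,  0.10862693]), [np.float64(0.00047853633539724085), np.float64(0.00047853633539716935)]) [ 0.44313953 -0.01077904  0.09      ]
plate edge x [ 0.41533318 -0.01124271  0.056     ] [ 0.4344222  -0.07575209  0.056     ] [0.43428016 0.05461133 0.056     ]
stand [[440, 121], [434, 154], [439, 143], [475, 139], [477, 149], [488, 151], [485, 189], [493, 133], [499, 119]] [[0.428, 0.244], [0.476, 0.243], [0.46, 0.248], [0.453, 0.301], [0.468, 0.307], [0.47, 0.325], [0.528, 0.333], [0.444, 0.327], [0.424, 0.332]]
carr [[485, 151], [450, 154], [449, 195], [471, 197], [466, 195], [471, 186], [476, 189], [473, 196], [483, 195]] [[0.467, 0.294], [0.471, 0.245], [0.529, 0.254], [0.532, 0.287], [0.529, 0.279], [0.516, 0.284], [0.52, 0.292], [0.53, 0.29], [0.529, 0.304]]
mat [[32, 103], [13, 214], [31, 214], [35, 219], [120, 221], [142, 146]] [[0.403, -0.34], [0.572, -0.408], [0.572, -0.377], [0.58, -0.372], [0.582, -0.233], [0.465, -0.185]]
```

Call:
servo_tool([
  {"angular":[0,0,0],"xyz":[-0.4,0,3],"claw":8.7},
  {"angular":[0,0,0],"xyz":[-0.4,0,4],"claw":8.7},
  {"angular":[0,0,0],"xyz":[-0.4,0.1,4],"claw":8.7},
  {"angular":[0,0,0],"xyz":[-0.25,0,4],"claw":8.7},
  {"angular":[0,0,0],"xyz":[0,0,2],"claw":8.7},
  {"angular":[0,0,0],"xyz":[0,0,1.2],"claw":8.7},
  {"angular":[0,0,0],"xyz":[0,0,1],"claw":8.7},
  {"angular":[0,0,0],"xyz":[0,0,0],"claw":8.7},
  {"angular":[0,0,0],"xyz":[0,0,0],"claw":2.5},
  {"angular":[0,0,0],"xyz":[0,0,0],"claw":1},
  {"angular":[0,0,0],"xyz":[0,0,0],"claw":1},
  {"angular":[0,0,0],"xyz":[0,0,0],"claw":1},
  {"angular":[0,0,0],"xyz":[0,0,0],"claw":1},
  {"angular":[0,0,0],"xyz":[0,0,0],"claw":1},
  {"angular":[0,0,0],"xyz":[0,0,0],"claw":1},
], force=40)

```text
t: 3.65
eef_pos: [0.5092, -0.0115, 0.0866]
ee_rot: [3.142, 0.0, 3.141]
force: [-1.1, 0.1, 1.0]
width: 0.0365
gripper_force: 0.0
```

Call:
servo_tool([
  {"angular":[0,0,0],"xyz":[0,0,0],"claw":1},
  {"angular":[0,0,0],"xyz":[0,0,0],"claw":1},
  {"angular":[0,0,0],"xyz":[0,0,0],"claw":1},
  {"angular":[0,0,0],"xyz":[0,0,0],"claw":1},
  {"angular":[0,0,0],"xyz":[0,0,0],"claw":1},
  {"angular":[0,0,0],"xyz":[0,0,0],"claw":1},
])

```text
t: 4.25
eef_pos: [0.5092, -0.0115, 0.0865]
ee_rot: [3.142, 0.0, 3.141]
force: [-0.3, 0.6, -0.5]
width: 0.0155
gripper_force: 40.0
```

Call:
servo_tool([
  {"angular":[0,0,0],"xyz":[0,0,-0.5],"claw":1},
  {"angular":[0,0,0],"xyz":[0,0,-1.5],"claw":1},
  {"angular":[0,0,0],"xyz":[0,0,-3],"claw":1},
  {"angular":[0,0,0],"xyz":[0,0,-3],"claw":1},
  {"angular":[0,0,0],"xyz":[-0.3,-2,-2],"claw":1},
  {"angular":[0,0,0],"xyz":[-0.3,-3.2,0],"claw":1},
  {"angular":[0,0,0],"xyz":[-0.3,-4,0],"claw":1},
  {"angular":[0,0,0],"xyz":[-0.3,-4,0],"claw":1},
  {"angular":[0,0,0],"xyz":[-0.3,-4,0],"claw":1},
  {"angular":[0,0,0],"xyz":[-0.3,-4,0],"claw":1},
  {"angular":[0,0,0],"xyz":[-0.3,-4,0],"claw":1},
  {"angular":[0,0,0],"xyz":[-0.3,-3,0],"claw":1},
  {"angular":[0,0,0],"xyz":[-0.3,-1,0],"claw":1},
  {"angular":[0,0,7.5],"xyz":[0,0,1],"claw":1},
  {"angular":[0,0,7.5],"xyz":[0,0,2.5],"claw":1},
  {"angular":[0,0,7.5],"xyz":[0,0,3],"claw":1},
  {"angular":[0,0,0],"xyz":[0,0,3],"claw":1},
  {"angular":[0,0,0],"xyz":[0,0,2],"claw":1},
  {"angular":[0,0,0],"xyz":[0,0,1],"claw":1},
  {"angular":[0,0,0],"xyz":[0,0,0.5],"claw":1},
])

```text
t: 6.25
eef_pos: [0.5356, -0.3031, 0.0558]
ee_rot: [-3.141, -0.001, 2.748]
force: [0.4, -0.5, -2.2]
width: 0.0159
gripper_force: 40.0
```

Call:
servo_tool([
  {"angular":[0,0,0],"xyz":[0,0,0.5],"claw":1},
  {"angular":[0,0,0],"xyz":[0,0,0.25],"claw":1},
  {"angular":[0,0,0],"xyz":[0,0,0.1],"claw":1},
  {"angular":[0,0,0],"xyz":[0,0,0],"claw":1},
  {"angular":[0,0,0],"xyz":[0,0,0],"claw":1},
])

```text
t: 6.75
eef_pos: [0.5361, -0.3036, 0.0486]
ee_rot: [3.141, 0.001, 2.748]
force: [-0.0, -0.2, -1.8]
width: 0.0158
gripper_force: 40.0
```

Call:
servo_tool([
  {"angular":[0,0,0],"xyz":[0,0,0.1],"claw":1},
  {"angular":[0,0,0],"xyz":[0,0,0.05],"claw":1},
  {"angular":[0,0,0],"xyz":[0,0,0],"claw":1},
])

```text
t: 7.05
eef_pos: [0.5362, -0.3036, 0.0475]
ee_rot: [-3.141, 0.001, 2.748]
force: [-1.9, 2.1, 5.7]
width: 0.0156
gripper_force: 40.0
```

Call:
servo_tool([
  {"angular":[0,0,0],"xyz":[0,0,0],"claw":5},
  {"angular":[0,0,0],"xyz":[0,0,0],"claw":5},
  {"angular":[0,0,0],"xyz":[0,0,0],"claw":5},
  {"angular":[0,0,0],"xyz":[0,0,0],"claw":5},
  {"angular":[0,0,0],"xyz":[0,0,0],"claw":5},
  {"angular":[0,0,0],"xyz":[0,0,0],"claw":5},
  {"angular":[0,0,0],"xyz":[0,0,-1],"claw":5},
  {"angular":[0,0,0],"xyz":[0,0,-3],"claw":7},
  {"angular":[0,0,0],"xyz":[0,0,-4],"claw":7},
  {"angular":[0,0,0],"xyz":[0,0,-4],"claw":7},
  {"angular":[0,0,0],"xyz":[0,0,-4],"claw":7},
  {"angular":[0,0,-7.5],"xyz":[0,0,-4],"claw":7},
  {"angular":[0,0,-7.5],"xyz":[0,0,-3],"claw":7},
  {"angular":[0,0,-7.5],"xyz":[0,0,0],"claw":7},
  {"angular":[0,0,0],"xyz":[-0.4,4.5,0],"claw":7},
  {"angular":[0,0,0],"xyz":[-0.4,4.5,0],"claw":7},
  {"angular":[0,0,0],"xyz":[-0.4,4.5,0],"claw":7},
  {"angular":[0,0,0],"xyz":[-0.4,4.5,0],"claw":7},
  {"angular":[0,0,0],"xyz":[-0.4,4.5,0],"claw":7},
  {"angular":[0,0,0],"xyz":[-0.4,4.5,0],"claw":7},
])

```text
t: 9.05
eef_pos: [0.5598, -0.0318, 0.2777]
ee_rot: [3.141, 0.001, 3.141]
force: [1.0, -0.1, 0.4]
width: 0.07
gripper_force: 0.0
```

Call:
servo_tool([
  {"angular":[0,0,0],"xyz":[0,3,0],"claw":7},
  {"angular":[0,0,0],"xyz":[0,3,0],"claw":7},
  {"angular":[0,0,0],"xyz":[0,0,0],"claw":7},
  {"angular":[0,0,0],"xyz":[0,0,0],"claw":7},
])

```text
t: 9.45
eef_pos: [0.5601, 0.027, 0.2772]
ee_rot: [3.141, 0.001, -3.141]
force: [-0.8, 0.2, -0.2]
width: 0.0696
gripper_force: 0.0
```

```bash
python3 - <<'E'
from h import *
f=grab('wrist','w2');pickle.dump(f,open('w2.pkl','wb'))
t=grab('top');pickle.dump(t,open('t2.pkl','wb'))
s=monitor.get_state();print(s['eef_pos'],s['ee_rot'],s['force'])
E
```

```text
[0.56008649 0.02590788 0.27700324] [3.14156133e+00 3.41541310e-04 3.14033925e+00] [ 0.47021086 -0.57650006 -0.31828149]
```

View pics/w2.png

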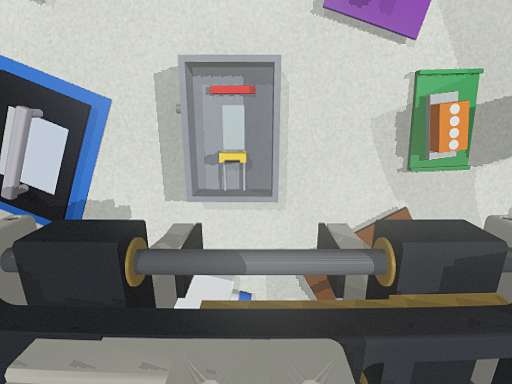

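The lid lies handle up on the mat, with the handle at about (15,150). In the chamber the red stop is at (232,90) and the yellow follower at (232,157), so chamber +x points along world +x. The carrier is at (450,125). I'm moving nearer the stand for a second view.

Call:
servo_tool([
  {"angular":[0,0,0],"xyz":[0,3.5,0],"claw":7},
  {"angular":[0,0,0],"xyz":[0,3.5,0],"claw":7},
  {"angular":[0,0,0],"xyz":[0,3.5,0],"claw":7},
  {"angular":[0,0,0],"xyz":[0,3.5,0],"claw":7},
  {"angular":[0,0,0],"xyz":[0,3.5,0],"claw":7},
  {"angular":[0,0,0],"xyz":[0,3.5,0],"claw":7},
  {"angular":[0,0,0],"xyz":[0,2,0],"claw":7},
  {"angular":[0,0,0],"xyz":[0,0,0],"claw":7},
  {"angular":[0,0,0],"xyz":[0,0,0],"claw":7},
])

```text
t: 10.45
eef_pos: [0.5605, 0.2558, 0.2764]
ee_rot: [-3.141, -0.0, 3.14]
force: [-0.3, -0.9, -0.1]
width: 0.0702
gripper_force: 0.0
```

```bash
python3 - <<'E'
from h import *
f=grab('wrist');pickle.dump(f,open('w3.pkl','wb'))
w=pickle.load(open('w2.pkl','rb'))
s=monitor.get_state();print(s['eef_pos'],s['ee_rot'])
a=w['color'][40:215,165:295];b=f['color']
# chamber+carrier crop enlarged
u,v=proj(f,[.495,.285,.03]).astype(int);print(u,v)
c=b[max(v-70,0):v+70,u-60:u+60]
print('crop origins',(165,40),(u-60,max(v-70,0)))
a=cv2.resize(a,None,fx=3,fy=3,interpolation=cv2.INTER_CUBIC);c=cv2.resize(c,None,fx=3,fy=3,interpolation=cv2.INTER_CUBIC)
H=max(a.shape[0],c.shape[0]);cv2.imwrite('pics/crop2.png',np.hstack([cv2.copyMakeBorder(x,0,H-x.shape[0],0,0,0) for x in(a,c)]))
E
```

```text
[0.56058888 0.25538316 0.27655768] [-3.14127155e+00 -2.49049924e-04  3.13976141e+00]
282 120
crop origins (165, 40) (np.int64(222), np.int64(50))
```

View pics/crop2.png

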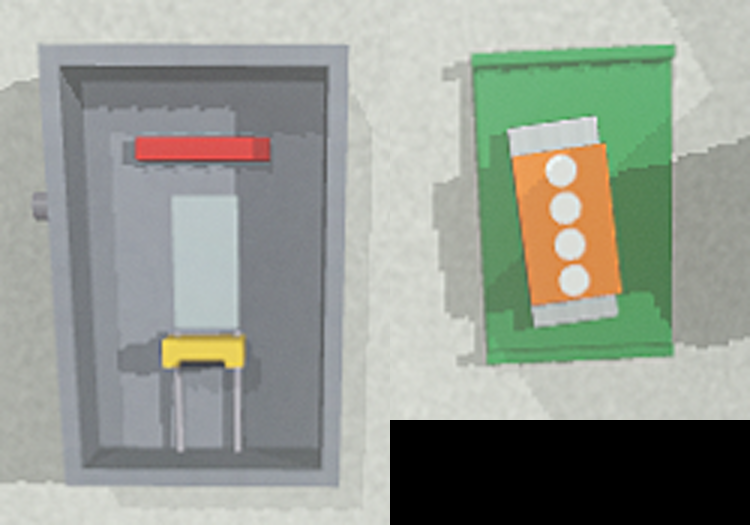

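```bash
python3 - <<'E'
from h import *
w=pickle.load(open('w2.pkl','rb'));f=pickle.load(open('w3.pkl','rb'));f0=pickle.load(open('f0.pkl','rb'))
def wells(im):
    h=cv2.cvtColor(im,cv2.COLOR_BGR2HSV);o=cv2.inRange(h,(3,120,120),(18,255,255));o[215:]=0
    cs,_=cv2.findContours(o,0,1);c=max(cs,key=cv2.contourArea);hull=np.zeros_like(o);cv2.fillPoly(hull,[cv2.convexHull(c)],255)
    hole=cv2.inRange(h,(0,0,150),(180,70,255))&cv2.erode(hull,np.ones((3,3)))
    n,l,st,ce=cv2.connectedComponentsWithStats(hole)
    p=[(ce[i],st[i,4]) for i in range(1,n) if st[i,4]>30]
    return sorted([tuple(x[0]) for x in p],key=lambda x:x[1])
A=wells(w['color']);B=wells(f['color']);print(len(A),len(B))
X=np.array([tri([ray(w,*a),ray(f,*b)])[0] for a,b in zip(A,B)]);print('tri wells',X.round(4).tolist())
Y=np.array([onz(f,*b,.04) for b in B]);print('z=.04',Y[:,:2].round(4).tolist(),'ctr',Y.mean(0),'yaw',np.degrees(np.arctan2(*(Y[-1]-Y[0])[[1,0]])))
Y=np.array([onz(f,*b,.018) for b in [(261.3,93),(291,89),(297.7,155),(270,159)]]);print('frame',Y[:,:2].round(4).tolist(),Y.mean(0),[np.linalg.norm(Y[i]-Y[i-1]).round(4) for i in range(4)])
print('stand',[onz(f,390*0+222+(u-390)/3,50+v/3,z)[:2].round(3).tolist() for u,v,z in((472,55,.014),(674,45,.014),(673,355,.008),(486,362,.008))])
C=lambda u,v,z:onz(w,165+u/3,40+v/3,z)
for n,P in(('outer',[(39,45),(349,44),(337,486),(68,486)]),('inner',[(60,66),(329,66),(321,468),(83,468)])):
    Y=np.array([C(u,v,.05) for u,v in P]);print(n,Y[:,:2].round(4).tolist(),Y.mean(0).round(4),[np.linalg.norm(Y[i]-Y[i-1]).round(4) for i in range(4)])
print('stop top +x edge',C(136,161,.018),C(254,161,.018));print('foll top face edge',C(163,340,.037),C(245,338,.037))
E
```

```text
4 4
tri wells [[0.478, 0.2785, 0.0407], [0.4933, 0.2806, 0.0406], [0.5086, 0.2828, 0.0405], [0.524, 0.2848, 0.0408]]
z=.04 [[0.478, 0.2786], [0.4935, 0.2806], [0.5086, 0.2829], [0.5239, 0.2849]] ctr [0.50100232 0.28174092 0.04      ] yaw 7.840578610208566
frame [[0.4602, 0.2568], [0.4551, 0.2962], [0.5429, 0.3079], [0.5485, 0.2691]] [0.50165988 0.28249616 0.018     ] [np.float64(0.0892), np.float64(0.0397), np.float64(0.0886), np.float64(0.0392)]
stand [[0.429, 0.241], [0.424, 0.33], [0.564, 0.337], [0.567, 0.246]]
outer [[0.4185, -0.0716], [0.4186, 0.0516], [0.6019, 0.0498], [0.602, -0.0716]] [ 0.5103 -0.0104  0.05  ] [np.float64(0.1835), np.float64(0.1232), np.float64(0.1834), np.float64(0.1214)]
inner [[0.4264, -0.0637], [0.4267, 0.0438], [0.5935, 0.0425], [0.5935, -0.0642]] [ 0.5101 -0.0104  0.05  ] [np.float64(0.1671), np.float64(0.1074), np.float64(0.1668), np.float64(0.1067)]
stop top +x edge [ 0.4606157  -0.03998544  0.018     ] [0.46073497 0.012535   0.018     ]
foll top face edge [ 0.53791755 -0.02801602  0.037     ] [0.53704808 0.00854578 0.037     ]
```

Two views give the following, all matching the stated sizes and heights:

| Item | Measured |
|---|---|
| Carrier centre | (0.501, 0.282) |
| Carrier yaw | 7.9° |
| Carrier top | z 0.0405 (expected 0.040) |
| Chamber centre | (0.510, -0.010), yaw about 0 |
| Stop face x | 0.460 |
| Follower face x | 0.538 (78 mm from the stop) |

Next I'll grasp the carrier.

Call:
servo_tool([
  {"angular":[0,0,0],"xyz":[1.5,0.65,1],"claw":7},
  {"angular":[0,0,0],"xyz":[2,1,3],"claw":7},
  {"angular":[0,0,0],"xyz":[1.5,1,4],"claw":7},
  {"angular":[0,0,0],"xyz":[0.9,0,4],"claw":7},
  {"angular":[0,0,-7.9],"xyz":[0,0,4],"claw":7},
  {"angular":[0,0,0],"xyz":[0,0,3],"claw":7},
  {"angular":[0,0,0],"xyz":[0,0,2.5],"claw":7},
  {"angular":[0,0,0],"xyz":[0,0,1.6],"claw":7},
  {"angular":[0,0,0],"xyz":[0,0,0.8],"claw":7},
  {"angular":[0,0,0],"xyz":[0,0,0],"claw":7},
  {"angular":[0,0,0],"xyz":[0,0,0],"claw":7},
])

```text
t: 11.6
eef_pos: [0.5021, 0.2829, 0.0384]
ee_rot: [3.141, 0.001, -3.005]
force: [0.5, -0.1, 0.4]
width: 0.0701
gripper_force: 0.0
```

Call:
servo_tool([
  {"angular":[0,0,0],"xyz":[0,0,0.3],"claw":7},
  {"angular":[0,0,0],"xyz":[0,0,0],"claw":3.5},
  {"angular":[0,0,0],"xyz":[0,0,0],"claw":3.5},
  {"angular":[0,0,0],"xyz":[0,0,0],"claw":3.5},
  {"angular":[0,0,0],"xyz":[0,0,0],"claw":3.5},
  {"angular":[0,0,0],"xyz":[0,0,0],"claw":3.5},
  {"angular":[0,0,0],"xyz":[0,0,0],"claw":3.5},
  {"angular":[0,0,0],"xyz":[0,0,0],"claw":3.5},
  {"angular":[0,0,0],"xyz":[0,0,0],"claw":3.5},
], force=30)

```text
t: 12.5
eef_pos: [0.5015, 0.2832, 0.0347]
ee_rot: [3.141, 0.0, -3.005]
force: [-1.4, 0.2, 2.7]
width: 0.0398
gripper_force: 30.0
```

```bash
python3 - <<'E'
from h import *
s=monitor.get_state();print(s['eef_pos'],s['ee_rot'],s['width'],s['gripper_force'])
E
```

```text
[0.50152057 0.28316029 0.03471994] [ 3.14142518e+00  1.98534382e-04 -3.00460253e+00] 0.03984499004993363 29.997519180178642
```

Call:
servo_tool([
  {"angular":[0,0,0],"xyz":[0,0,-0.5],"claw":3.5},
  {"angular":[0,0,0],"xyz":[0,0,-1.5],"claw":3.5},
  {"angular":[0,0,0],"xyz":[0,0,-3],"claw":3.5},
  {"angular":[0,0,0],"xyz":[0,0,-3],"claw":3.5},
  {"angular":[0,0,7.9],"xyz":[0,0,-1],"claw":3.5},
  {"angular":[0,0,0],"xyz":[0.15,-1.35,0],"claw":3.5},
  {"angular":[0,0,0],"xyz":[0.15,-3,0],"claw":3.5},
  {"angular":[0,0,0],"xyz":[0.15,-4,0],"claw":3.5},
  {"angular":[0,0,0],"xyz":[0.2,-4,0],"claw":3.5},
  {"angular":[0,0,0],"xyz":[0.2,-4,0],"claw":3.5},
  {"angular":[0,0,0],"xyz":[0.2,-4,0],"claw":3.5},
  {"angular":[0,0,0],"xyz":[0.2,-4,0],"claw":3.5},
  {"angular":[0,0,0],"xyz":[0.2,-3,0],"claw":3.5},
  {"angular":[0,0,0],"xyz":[0,-2,0],"claw":3.5},
  {"angular":[0,0,0],"xyz":[0,0,0],"claw":3.5},
  {"angular":[0,0,0],"xyz":[0,0,2],"claw":3.5},
  {"angular":[0,0,0],"xyz":[0,0,1],"claw":3.5},
  {"angular":[0,0,0],"xyz":[0,0,0],"claw":3.5},
])

```text
t: 14.3
eef_pos: [0.4851, -0.0108, 0.0929]
ee_rot: [-3.14, -0.004, 3.141]
force: [-0.1, 0.4, -0.7]
width: 0.0397
gripper_force: 30.0
```

```bash
python3 - <<'E'
from h import *
f=grab('wrist','w4');pickle.dump(f,open('w4.pkl','wb'))
s=monitor.get_state();print(s['eef_pos'],s['ee_rot'],s['width'],s['force'])
cv2.imwrite('pics/w4c.png',cv2.resize(f['color'][:330,130:400],None,fx=1.8,fy=1.8,interpolation=cv2.INTER_CUBIC))
E
```

```text
[ 0.48586203 -0.01053351  0.09377071] [-3.14065948e+00 -2.37572276e-03 -3.14142609e+00] 0.03997202554393686 [ 0.13943437  0.1068651  -0.95018063]
```

View pics/w4c.png

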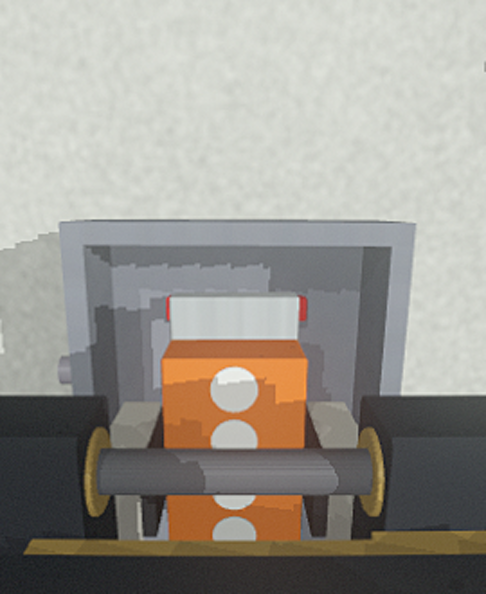

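The carrier is upright and centred over the chamber. Its frame end is at crop (235,320), just over the red stop, which shows symmetrically on both sides. I'm lowering it to just above the stop.

Call:
servo_tool([
  {"angular":[0,0,0],"xyz":[0,0,1.5],"claw":3.5},
  {"angular":[0,0,0],"xyz":[0,0,1.5],"claw":3.5},
  {"angular":[0,0,0],"xyz":[0,0,1],"claw":3.5},
  {"angular":[0,0,0],"xyz":[0,0,0.5],"claw":3.5},
  {"angular":[0,0,0],"xyz":[0,0,0],"claw":3.5},
  {"angular":[0,0,0],"xyz":[0,0,0],"claw":3.5},
])

```text
t: 14.95
eef_pos: [0.487, -0.0103, 0.05]
ee_rot: [3.142, 0.0, 3.141]
force: [0.5, 0.1, -0.7]
width: 0.04
gripper_force: 30.0
```

Call:
servo_tool([
  {"angular":[0,0,0],"xyz":[0,0,0.15],"claw":3.5},
  {"angular":[0,0,0],"xyz":[-0.5,0,0],"claw":3.5},
  {"angular":[0,0,0],"xyz":[-0.5,0,0],"claw":3.5},
  {"angular":[0,0,0],"xyz":[-0.5,0,0],"claw":3.5},
  {"angular":[0,0,0],"xyz":[-0.4,0,0],"claw":3.5},
  {"angular":[0,0,0],"xyz":[-0.3,0,0],"claw":3.5},
  {"angular":[0,0,0],"xyz":[0,0,0],"claw":3.5},
  {"angular":[0,0,0],"xyz":[0,0,0],"claw":3.5},
])

```text
t: 15.75
eef_pos: [0.5082, -0.0107, 0.0478]
ee_rot: [-3.141, -0.001, 3.14]
force: [-1.9, -0.0, -1.1]
width: 0.0401
gripper_force: 30.0
```

```bash
python3 - <<'E'
from h import *
s=monitor.get_state();print(s['eef_pos'],s['ee_rot'],s['width'],s['force'])
E
```

```text
[ 0.50821581 -0.01069165  0.04783644] [-3.14139549e+00 -8.92888019e-04  3.14026419e+00] 0.040108323273172646 [-1.90213663 -0.0079776  -1.0643095 ]
```

Call:
servo_tool([
  {"angular":[0,0,0],"xyz":[-0.1,0,0],"claw":3.5},
  {"angular":[0,0,0],"xyz":[0,0,0.4],"claw":3.5},
  {"angular":[0,0,0],"xyz":[0,0,0.3],"claw":3.5},
  {"angular":[0,0,0],"xyz":[0,0,0.2],"claw":3.5},
  {"angular":[0,0,0],"xyz":[0,0,0],"claw":3.5},
  {"angular":[0,0,0],"xyz":[0,0,0],"claw":3.5},
])

```text
t: 16.35
eef_pos: [0.5092, -0.0106, 0.0387]
ee_rot: [-3.141, -0.001, 3.14]
force: [-3.6, -0.2, -2.7]
width: 0.0397
gripper_force: 30.0
```

```bash
python3 - <<'E'
from h import *
s=monitor.get_state();print(s['eef_pos'],s['ee_rot'],s['width'],s['force'])
f=grab('wrist')
cv2.imwrite('pics/w5c.png',cv2.resize(f['color'][:330,130:400],None,fx=1.8,fy=1.8,interpolation=cv2.INTER_CUBIC))
E
```

```text
[ 0.5092156  -0.01056946  0.03869759] [-3.14141080e+00 -9.80676425e-04  3.14043517e+00] 0.039729033870584345 [-3.6354416  -0.20995953 -2.68740553]
```

View pics/w5c.png

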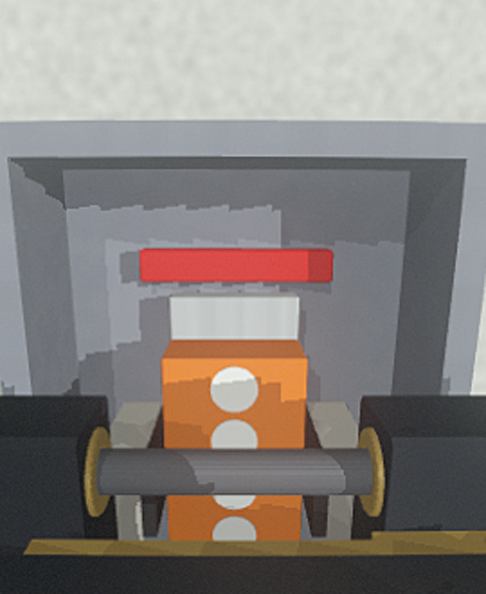

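The frame end at crop (235,297) is clear of the red stop at (235,265), and the spring force is 3.6 N as expected. I'm lowering onto the floor and easing the carrier toward the stop.

Call:
servo_tool([
  {"angular":[0,0,0],"xyz":[0,0,0.1],"claw":3.5},
  {"angular":[0,0,0],"xyz":[0,0,0.08],"claw":3.5},
  {"angular":[0,0,0],"xyz":[0,0,0],"claw":3.5},
  {"angular":[0,0,0],"xyz":[0,0,0],"claw":3.5},
])

```text
t: 16.8
eef_pos: [0.5098, -0.0104, 0.0374]
ee_rot: [3.141, 0.0, 3.141]
force: [-4.6, 1.8, 0.2]
width: 0.04
gripper_force: 30.0
```

Call:
servo_tool([
  {"angular":[0,0,0],"xyz":[0,0,0.05],"claw":3.5},
  {"angular":[0,0,0],"xyz":[0.1,0,0],"claw":3.5},
  {"angular":[0,0,0],"xyz":[0.1,0,0],"claw":3.5},
  {"angular":[0,0,0],"xyz":[0.05,0,0],"claw":3.5},
  {"angular":[0,0,0],"xyz":[0,0,0],"claw":3.5},
])

```text
t: 17.3
eef_pos: [0.5071, -0.0104, 0.0368]
ee_rot: [3.142, 0.0, 3.141]
force: [-4.1, -0.5, -0.4]
width: 0.0401
gripper_force: 30.0
```

Call:
servo_tool([
  {"angular":[0,0,0],"xyz":[0.1,0,0.03],"claw":3.5},
  {"angular":[0,0,0],"xyz":[0.1,0,0.03],"claw":3.5},
  {"angular":[0,0,0],"xyz":[0,0,0],"claw":3.5},
  {"angular":[0,0,0],"xyz":[0,0,0],"claw":3.5},
])

```text
t: 17.7
eef_pos: [0.5061, -0.0104, 0.0367]
ee_rot: [3.141, 0.002, 3.141]
force: [-1.3, -1.3, 5.1]
width: 0.04
gripper_force: 30.0
```

Call:
servo_tool([
  {"angular":[0,0,0],"xyz":[0,0,0],"claw":4.5},
  {"angular":[0,0,0],"xyz":[0,0,0],"claw":5},
  {"angular":[0,0,0],"xyz":[0,0,0],"claw":5},
  {"angular":[0,0,0],"xyz":[0,0,0],"claw":5},
  {"angular":[0,0,0],"xyz":[0,0,0],"claw":5},
  {"angular":[0,0,0],"xyz":[0,0,-0.5],"claw":5},
  {"angular":[0,0,0],"xyz":[0,0,-2],"claw":5},
  {"angular":[0,0,0],"xyz":[-0.6,0,-4],"claw":5},
  {"angular":[0,0,0],"xyz":[-1.6,0,-4.5],"claw":5},
  {"angular":[0,0,0],"xyz":[-1.6,0,-4.5],"claw":5},
  {"angular":[0,0,0],"xyz":[-1.6,0,-4.5],"claw":5},
  {"angular":[0,0,0],"xyz":[0,0,-4],"claw":5},
  {"angular":[0,0,0],"xyz":[0,0,0],"claw":5},
  {"angular":[0,0,0],"xyz":[0,0,0],"claw":5},
])

```text
t: 19.1
eef_pos: [0.5593, -0.0104, 0.2773]
ee_rot: [3.14, 0.002, 3.14]
force: [0.2, -0.2, -0.4]
width: 0.0499
gripper_force: 0.0
```

```bash
python3 - <<'E'
from h import *
f=grab('wrist');pickle.dump(f,open('w6.pkl','wb'))
s=monitor.get_state();print(s['eef_pos'],s['ee_rot'],s['width'],s['force'])
print(proj(f,[.5102,-.0104,.03]))
cv2.imwrite('pics/w6.png',cv2.resize(f['color'][20:230,170:390],None,fx=2.8,fy=2.8,interpolation=cv2.INTER_CUBIC))
E
```

```text
[ 0.55856599 -0.01054273  0.27594659] [ 3.14109366e+00 -2.65571850e-04  3.14036460e+00] 0.050109429495094324 [ 0.77922363 -0.78785291 -1.43032284]
[260.28011397 132.22366543]
```

View pics/w6.png

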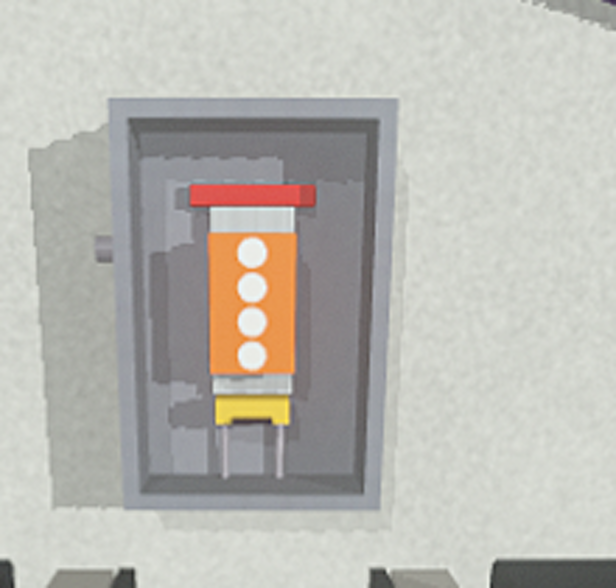

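Seated: the carrier is straight, flush with the red stop at (252,205), with the yellow follower on its other end at (252,397). I'm checking the numbers and then fetching the lid.

```bash
python3 - <<'E'
from h import *
f=pickle.load(open('w6.pkl','rb'));C=lambda u,v,z:onz(f,170+u/2.8,20+v/2.8,z).round(4)
print('wells',C(252,252,.042),C(252,355,.042),'stop',C(252,206,.018),'foll',C(252,397,.037))
P=[(108,99),(397,99),(379,508),(125,508)];print(np.mean([C(*p,.05) for p in P],0))
E
```

```text
wells [ 0.4818 -0.0108  0.042 ] [ 0.5282 -0.0108  0.042 ] stop [ 0.4602 -0.0107  0.018 ] foll [ 0.5489 -0.0108  0.037 ]
[ 0.509725 -0.0107    0.05    ]
```

Call:
servo_tool([
  {"angular":[0,0,0],"xyz":[0.3,-2.3,0],"claw":5},
  {"angular":[0,0,0],"xyz":[0.5,-4.5,0],"claw":5},
  {"angular":[0,0,0],"xyz":[0.5,-4.5,0],"claw":5},
  {"angular":[0,0,0],"xyz":[0.5,-4.5,0],"claw":5},
  {"angular":[0,0,0],"xyz":[0.5,-4.5,0],"claw":5},
  {"angular":[0,0,0],"xyz":[0,-4.5,0],"claw":6},
  {"angular":[0,0,0],"xyz":[0,-3,0],"claw":6},
  {"angular":[0,0,0],"xyz":[0,-1.5,0],"claw":6},
  {"angular":[0,0,7.5],"xyz":[0,0,1],"claw":6},
  {"angular":[0,0,7.5],"xyz":[0,0,3],"claw":6},
  {"angular":[0,0,7.5],"xyz":[0,0,3],"claw":6},
  {"angular":[0,0,0],"xyz":[0,0,3],"claw":6},
  {"angular":[0,0,0],"xyz":[0,0,2],"claw":6},
  {"angular":[0,0,0],"xyz":[0,0,0],"claw":6},
  {"angular":[0,0,0],"xyz":[0,0,0],"claw":6},
])

```text
t: 20.65
eef_pos: [0.5357, -0.3032, 0.1559]
ee_rot: [-3.141, -0.001, 2.749]
force: [-0.1, 0.2, 0.4]
width: 0.06
gripper_force: 0.0
```

```bash
python3 - <<'E'
from h import *
f=grab('wrist');pickle.dump(f,open('w7.pkl','wb'))
s=monitor.get_state();print(s['eef_pos'],s['ee_rot'],s['width'])
y=2.748;d=np.array([np.cos(y),np.sin(y),0])  # lid axis through the stored grasp point
for c in(.066,0):
  print(proj(f,np.array([.5362,-.3036,.051])+c*d))
g=cv2.cvtColor(f['color'],cv2.COLOR_BGR2GRAY)
a=proj(f,np.array([.5362,-.3036,.051])+.06*d);u,v=a.astype(int);print('row',v,u-22,g[v,u-22:u+22]);print('col',u,v-30,g[v-30:v+10,u])
E
```

```text
[ 0.53633097 -0.30339385  0.15687068] [-3.14131877e+00  4.45032158e-04  2.74859560e+00] 0.05982060904620667
[260.69600907 122.45296177]
[260.59196856 198.47570668]
row 129 238 [ 70  67  71  69  69  74  74  71  70  69  72  66  81 136 155 170 179 179
 181 181 182 179 176 180 180 179 183 185 182 180 181 112  65  68  71  72
  72  72  71  73  70  71  70  67]
col 260 99 [ 73  73  73  75  75  72  69  69  71  69  67  76  69  70  70  70  70  71
  69  72  69  71  68  62 120 175 182 177 176 177 176 176 178 176 175 178
 177 178 177 178]
```

The handle is within about 1 px of where it was left, so I'm descending and gripping.

Call:
servo_tool([
  {"angular":[0,0,0],"xyz":[0,0,3],"claw":6},
  {"angular":[0,0,0],"xyz":[0,0,3],"claw":6},
  {"angular":[0,0,0],"xyz":[0,0,2.5],"claw":6},
  {"angular":[0,0,0],"xyz":[0,0,1.6],"claw":6},
  {"angular":[0,0,0],"xyz":[0,0,0.8],"claw":6},
  {"angular":[0,0,0],"xyz":[0,0,0],"claw":6},
  {"angular":[0,0,0],"xyz":[0,0,0],"claw":1},
  {"angular":[0,0,0],"xyz":[0,0,0],"claw":1},
  {"angular":[0,0,0],"xyz":[0,0,0],"claw":1},
  {"angular":[0,0,0],"xyz":[0,0,0],"claw":1},
  {"angular":[0,0,0],"xyz":[0,0,0],"claw":1},
  {"angular":[0,0,0],"xyz":[0,0,0],"claw":1},
  {"angular":[0,0,0],"xyz":[0,0,0],"claw":1},
  {"angular":[0,0,0],"xyz":[0,0,0],"claw":1},
  {"angular":[0,0,0],"xyz":[0,0,0],"claw":1},
], force=40)

```text
t: 22.2
eef_pos: [0.5359, -0.3035, 0.0473]
ee_rot: [-3.142, 0.0, 2.748]
force: [-0.7, 0.3, 2.9]
width: 0.0156
gripper_force: 40.0
```

```bash
python3 - <<'E'
from h import *
s=monitor.get_state();print(s['eef_pos'],s['ee_rot'],s['width'],s['gripper_force'])
E
```

```text
[ 0.53587522 -0.30353455  0.04725845] [-3.14157164e+00  3.84014836e-05  2.74790728e+00] 0.01561898792562941 40.00038921833038
```

Call:
servo_tool([
  {"angular":[0,0,0],"xyz":[0,0,-0.5],"claw":1},
  {"angular":[0,0,0],"xyz":[0,0,-1.5],"claw":1},
  {"angular":[0,0,0],"xyz":[0,0,-3],"claw":1},
  {"angular":[0,0,0],"xyz":[0,0,-3],"claw":1},
  {"angular":[0,0,0],"xyz":[0,0,-2],"claw":1},
  {"angular":[0,0,-7.5],"xyz":[0,0,0],"claw":1},
  {"angular":[0,0,-7.5],"xyz":[0,0,0],"claw":1},
  {"angular":[0,0,-7.5],"xyz":[0,0,0],"claw":1},
  {"angular":[0,0,0],"xyz":[0.27,2.2,0],"claw":1},
  {"angular":[0,0,0],"xyz":[0.4,4,0],"claw":1},
  {"angular":[0,0,0],"xyz":[0.4,4,0],"claw":1},
  {"angular":[0,0,0],"xyz":[0.4,4,0],"claw":1},
  {"angular":[0,0,0],"xyz":[0.4,4,0],"claw":1},
  {"angular":[0,0,0],"xyz":[0.4,4,0],"claw":1},
  {"angular":[0,0,0],"xyz":[0.4,4,0],"claw":1},
  {"angular":[0,0,0],"xyz":[0,2,0],"claw":1},
  {"angular":[0,0,0],"xyz":[0,1,0],"claw":1},
  {"angular":[0,0,0],"xyz":[0,0,2],"claw":1},
  {"angular":[0,0,0],"xyz":[0,0,1],"claw":1},
  {"angular":[0,0,0],"xyz":[0,0,0],"claw":1},
])

```text
t: 24.2
eef_pos: [0.5082, -0.0123, 0.1156]
ee_rot: [-3.141, -0.004, 3.14]
force: [0.1, -0.7, -1.0]
width: 0.0159
gripper_force: 40.0
```

```bash
python3 - <<'E'
from h import *
s=monitor.get_state();print(s['eef_pos'],s['ee_rot'],s['width'],s['force'])
E
```

```text
[ 0.50816895 -0.01229833  0.11558038] [-3.14055602 -0.00362527  3.13969895] 0.015863908691695666 [ 0.07923863 -0.67942246 -1.00892992]
```

Call:
servo_tool([
  {"angular":[0,0,0],"xyz":[-0.05,0.05,1],"claw":1},
  {"angular":[0,0,0],"xyz":[0,0,0.5],"claw":1},
  {"angular":[0,0,0],"xyz":[0,0,0],"claw":1},
  {"angular":[0,0,0],"xyz":[0,0,0],"claw":1},
  {"angular":[0,0,0],"xyz":[0,0,0],"claw":1},
])

```text
t: 24.7
eef_pos: [0.5102, -0.011, 0.1025]
ee_rot: [3.142, 0.0, 3.141]
force: [0.6, -0.3, -1.8]
width: 0.0158
gripper_force: 40.0
```

Within 1 mm of the original seat pose. I'll lower gently.

Call:
servo_tool([
  {"angular":[0,0,0],"xyz":[0.05,0,0.4],"claw":1},
  {"angular":[0,0,0],"xyz":[0,0,0.4],"claw":1},
  {"angular":[0,0,0],"xyz":[0,0,0.4],"claw":1},
  {"angular":[0,0,0],"xyz":[0,0,0],"claw":1},
  {"angular":[0,0,0],"xyz":[0,0,0],"claw":1},
])

```text
t: 25.2
eef_pos: [0.5094, -0.011, 0.09]
ee_rot: [-3.141, -0.0, 3.141]
force: [0.5, 0.0, -2.3]
width: 0.0156
gripper_force: 40.0
```

Call:
servo_tool([
  {"angular":[0,0,0],"xyz":[0,0,0.2],"claw":1},
  {"angular":[0,0,0],"xyz":[0,0,0.1],"claw":1},
  {"angular":[0,0,0],"xyz":[0,0,0.05],"claw":1},
  {"angular":[0,0,0],"xyz":[0,0,0],"claw":1},
  {"angular":[0,0,0],"xyz":[0,0,0],"claw":1},
])

```text
t: 25.7
eef_pos: [0.5095, -0.011, 0.0867]
ee_rot: [-3.142, 0.0, 3.141]
force: [-0.4, -0.7, -2.3]
width: 0.0157
gripper_force: 40.0
```

Call:
servo_tool([
  {"angular":[0,0,0],"xyz":[0,0,0.05],"claw":1},
  {"angular":[0,0,0],"xyz":[0,0,0.05],"claw":1},
  {"angular":[0,0,0],"xyz":[0,0,0],"claw":1},
])

```text
t: 26.0
eef_pos: [0.5096, -0.011, 0.0862]
ee_rot: [-3.142, 0.0, 3.141]
force: [-1.9, 0.8, 4.8]
width: 0.0159
gripper_force: 40.0
```

Contact at the original seated height. I'll release, rise and look.

Call:
servo_tool([
  {"angular":[0,0,0],"xyz":[0,0,0],"claw":5},
  {"angular":[0,0,0],"xyz":[0,0,0],"claw":5},
  {"angular":[0,0,0],"xyz":[0,0,0],"claw":5},
  {"angular":[0,0,0],"xyz":[0,0,0],"claw":5},
  {"angular":[0,0,0],"xyz":[0,0,0],"claw":5},
  {"angular":[0,0,0],"xyz":[0,0,0],"claw":5},
  {"angular":[0,0,0],"xyz":[0,0,-1],"claw":5},
  {"angular":[0,0,0],"xyz":[0,0,-3],"claw":7},
  {"angular":[0,0,0],"xyz":[0,0,-4],"claw":7},
  {"angular":[0,0,0],"xyz":[0,0,-4],"claw":7},
  {"angular":[0,0,0],"xyz":[-1.5,0,-4],"claw":7},
  {"angular":[0,0,0],"xyz":[-1.5,0,-3],"claw":7},
  {"angular":[0,0,0],"xyz":[-1.5,0,0],"claw":7},
  {"angular":[0,0,0],"xyz":[0,0,0],"claw":7},
  {"angular":[0,0,0],"xyz":[0,0,0],"claw":7},
])

```text
t: 27.5
eef_pos: [0.5539, -0.0112, 0.2755]
ee_rot: [3.142, -0.001, 3.14]
force: [0.1, 0.9, -0.4]
width: 0.0697
gripper_force: 0.0
```

```bash
python3 - <<'E'
from h import *
f=grab('wrist');s=grab('side');print(monitor.get_state()['eef_pos'])
a=cv2.resize(f['color'][20:230,170:360],None,fx=2,fy=2);b=cv2.resize(s['color'][160:245,215:315],None,fx=4,fy=4,interpolation=cv2.INTER_CUBIC)
H=420;cv2.imwrite('pics/end.png',np.hstack([cv2.copyMakeBorder(x,0,H-x.shape[0],0,0,0) for x in(a,b)]))
def edge(line,lo=130):return line
g=cv2.cvtColor(f['color'],cv2.COLOR_BGR2GRAY)
m=(g<110).astype(np.uint8);m[215:]=0
h=cv2.findContours(m,0,1)[0];u,v=map(int,proj(f,[.44,.03,.056]))
c=[x for x in h if cv2.pointPolygonTest(x,(u,v),False)>=0]
if c:
  r=cv2.approxPolyDP(c[0],4,True)[:,0];print([(p.tolist(),onz(f,*map(float,p),.056)[:2].round(4).tolist()) for p in r])
E
```

```text
[ 0.55356203 -0.01118381  0.27527412]
[([205, 57], [0.4158, -0.0759]), ([212, 210], [0.6041, -0.076]), ([307, 210], [0.6043, 0.0508]), ([314, 57], [0.416, 0.0514])]
```

View pics/end.png

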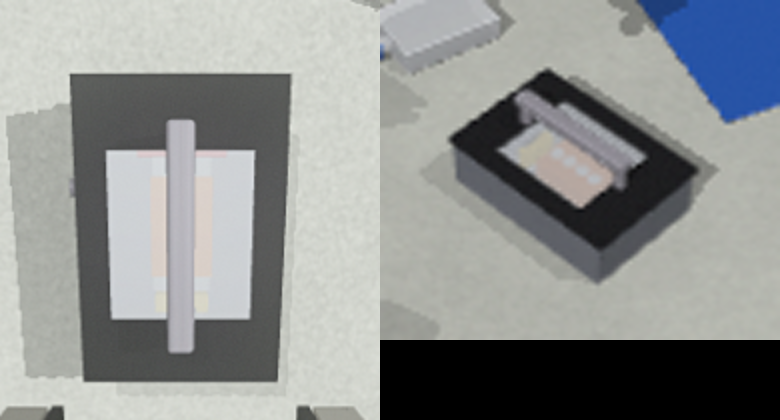

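The lid sits square and level on the chamber. Its plate centre measures (0.510, -0.012) against the chamber's (0.510, -0.0105), and the carrier shows clamped through the window.

```bash
python3 -c "
from station import order
print(order.job_done())"
```

```text
the job is handed in; nothing more can be done
None
```

The job is handed in at about 28 s of the 72 s allowed: the carrier is clamped straight against the red stop, the lid is back fully down and released, and no bystanders were touched; the judge returned no verdict.

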